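# Find the heavy sample tube and hold it tipped over the tray

## Robot

A 6-joint arm with a two-finger parallel gripper is mounted at the origin on a cart in front of the work surface, level with it; the furniture and walls round the work are solid. World frame = base frame: x ahead of the robot, y to its left, z up, the work surface at z = 0. Lengths are in m, angles in rad, forces in N, time in s.
With the tool pointing down it reaches from about 0.3 to 0.775 m from the base axis. Payload 14.6 kg.
Tool frame: the origin (TCP) lies at the very end of the fingers, on their centre line; the grasp point (between the pads) lies r.grip_depth behind it (r.grip_depth is the distance from the TCP to the grasp point, in m); z points along the fingers, y is the direction in which the jaws open and shut (so a half turn about z gives the same grasp; the last joint's range is limited). The gripper opens to 94 mm and grips with 3 to 60 N. Pads are 16 mm wide; open, the fingers measure 119 mm over their backs; the gripper's body (75 mm by 177 mm) begins 78 mm behind the grasp point.
Start: joints at [-1.361, 0.3, 1.521, -0, 1.321, -0.067], TCP at [0.15, -0.529, 0.175] pointing down, gripper open.
Joint ranges: [-3.03, 3.03], [-0.79, 2.21], [0.23, 2.52], [-1.04, 4.18], [0, 3.07], [-2.55, 2.55]. Speed limits (rad/s): [2.22, 2.22, 2.57, 3.14, 3.14, 3.14].

## Interface

Orientations are given as a 3x3 rotation matrix whose columns are the frame's x, y, z axes.
In Python, from workcell import r, vision gives the robot as it stands.
- The arm moves only by the shell command python3 -m crank 'ROWS' [OPENING] [FORCE]. ROWS is JSON, one flat list of numbers, 6 for each row, row after row: the shift along the tool's x, y, z scaled (see below), then the turn, a rotation vector about the tool's x, y, z scaled (see below). A call has 1 to 10 rows; each row is the pose to reach, as a shift and turn from the pose commanded when the call began, along the tool's axes at that moment; what a row does not reach only later rows make up. The controller multiplies each number of a shift by 30 cm and each number of a turn by 30 degrees. A row lasts 1/12 s, in which the tool goes at most 41.7 mm and 7.16 degrees, less where a joint would pass 70% of its speed; a pose out of reach is approached as far as the arm can. A call with a number of a shift or a turn outside -1 to 1 is refused whole. A call with a gripper value outside its range is refused whole. OPENING is the opening, from 0 (shut) to 1 (fully open), set as the call begins (- or left out, the last holds). The fingers move at their own pace and stop on an object; FORCE is the grip in N (left out, the last holds). Time passes only in rows, so rows that repeat a pose let the fingers close. It gives the time, the measured TCP pose, the force and the opening at its end, in the units of the state.
- r.read_state(): the state, without advancing time (a new reading comes with each control period).
- vision.camera(name): name is "scene" or "top" or "wrist"; returns a dict with "color" (400x640x3 uint8, blue, green, red), "range_z" (400x640 float32, m along the optical axis (not along the pixel's ray), 0 where there is no reading), "fx", "fy", "cx", "cy" (pixels), "eye" and "orientation" of the camera in the world. Camera axes: x right, y down, z forward; pixel columns grow to the right and rows downward; lengths in m; the calibration is good to about 2 mm. A picture is of the moment at which its call begins.
- r.finish_job(): hands the job in, once; it reports no verdict.
The state is a dict: "t": time; "qpos": joint angles; "qd": joint speeds; "joint_efforts": joint torques, N m; "tcp_pos": TCP position; "tcp_rot": TCP orientation; "wrist_force": force on the tool from outside, world axes, zero at the start; "ft_torque": the same for the moment, N m; "finger_gap": finger opening in m.
Only numpy, scipy, OpenCV 4.12 (cv2) and the standard library are available. Lean on these libraries where they do the work, as an engineer would, in place of code of your own. Each camera call takes 0.05 s, during which the arm holds its last target.

## Task

One of the two look-alike metal tubes in the rack holds a lead find and is clearly the heavier: feel by lifting which one it is, and leave the lighter one standing fully home in the rack. Draw the heavier one straight up out of its hole, carry it over the middle of the steel tray and tip it about half over (some 45 degrees from upright, cap still the higher end), then finish while holding it still in the gripper there, ready to be opened, its middle about 17 cm above the worktop. Leave the small vial in its hole in the rack, and leave the petri dish alone.

Things in the scene. Friction and masses are not known exactly. Their poses are not given: they have to be found in the camera images.
- tube_1: closed upright aluminium tube, 34 mm diameter, 120 mm long; its top 25 mm is a black ribbed cap, 36 mm diameter (all one rigid piece). Origin: centre of its underside; z runs to the cap. Starts in a rack hole, lower 40 mm inside, 80 mm standing out. The tubes look alike, but one (either) weighs 90-120 g with its content and the other 290-400 g, felt only by lifting; the content can slide a few mm inside
- tube_2: closed upright aluminium tube, 34 mm diameter, 120 mm long; its top 25 mm is a black ribbed cap, 36 mm diameter (all one rigid piece). Origin: centre of its underside; z runs to the cap. Starts in a rack hole, lower 40 mm inside, 80 mm standing out. The tubes look alike, but one (either) weighs 90-120 g with its content and the other 290-400 g, felt only by lifting; the content can slide a few mm inside
- tube_1_mid (a point): point on the axis of that tube, half way along it (60 mm above its underside); axes as the tube's
- tube_2_mid (a point): point on the axis of that tube, half way along it (60 mm above its underside); axes as the tube's
- rack: grey plastic tube rack, a block 70 mm (x) by 200 mm (y) by 50 mm high, fixed to the worktop, with three upright blind holes in a row along its y axis, 60 mm apart. Origin: centre of its underside; yaw up to 0.35 rad either way. Room for fingers is before and behind the row (rack x); along the row the gaps are about 25 mm
- rack_hole0 (a point): centre of the mouth of the rack's -y end hole, in its top face; hole 38 mm diameter, 40 mm deep, flat floor, so a tube has 2 mm play all round
- rack_hole1 (a point): centre of the mouth of the rack's middle hole, in its top face; hole 38 mm diameter, 40 mm deep, flat floor, so a tube has 2 mm play all round
- rack_hole2 (a point): centre of the mouth of the rack's +y end hole, in its top face; hole 38 mm diameter, 40 mm deep, flat floor, so a tube has 2 mm play all round
- vial: small clear glass sample vial with a red screw cap, 29 mm diameter, 72 mm tall, standing in the rack hole that has no tube (32 mm of it stand out); not part of the work. Origin: centre of its underside
- tray: shallow stainless steel tray, 126 mm (x) by 256 mm (y) by 19 mm high, floor about 4 mm thick, fixed on the worktop to the right of the rack. Origin: centre of its underside
- petri: clear petri dish, 66 mm diameter, 13 mm high, on the worktop to the left of the rack; not part of the work. Origin: centre of its underside
There are look-alikes about, which are no part of the job. What is shaped like the tube_2 but yellow is not meant.

How it is judged:
By the outcome, as a careful person would: the job done as asked, in the order asked, and still so for the second after the job is handed in, while the arm keeps its last pose, push and grip.
It also fails if it takes over 64 s, if anything falls off the work surface, if the arm or the gripper's body presses on something with over 40 N, if the wrist force passes 120 N, or if a joint passes its speed limit or range.

## Working session

There is one attempt and no reset: what is moved stays moved. The work goes in short steps, Python scripts to look and compute and a shell command to move; the robot and the scene stay as the last step left them, time stands still between calls to the robot, and variables do not carry over. Pictures are saved under pics/ and viewed, and the job is handed in when it is done.

```bash
ls; mkdir -p pics; python3 - <<'E'
from workcell import r, vision
import cv2,numpy as np
s=r.read_state(); print({k:np.round(v,3).tolist() for k,v in s.items()}, r.grip_depth)
for n in ("scene","top"):
    c=vision.camera(n); cv2.imwrite(f"pics/{n}0.png",c["color"]); print(n,c["fx"],c["fy"],c["cx"],c["cy"],np.round(c["eye"],4),np.round(c["orientation"],4).tolist())
    np.savez(f"{n}0.npz",**c)
E
```

```text
pics
{'t': 0.0, 'qpos': [-1.361, 0.3, 1.522, 0.0, 1.321, -0.067], 'qd': [-0.001, 0.001, 0.001, -0.001, -0.0, -0.001], 'joint_efforts': [0.005, -53.18, -35.274, 0.071, 0.025, -0.0], 'tcp_pos': [0.15, -0.529, 0.175], 'tcp_rot': [[0.962, 0.273, -0.0], [0.273, -0.962, 0.001], [0.0, -0.001, -1.0]], 'wrist_force': [-0.517, 0.181, 0.172], 'ft_torque': [0.013, 0.022, 0.017], 'finger_gap': 0.094} 0.0188
scene 465.33694353479774 465.33694353479774 328.70949799062487 197.42441050919453 [0.0731 0.7329 0.5514] [[-0.8604, -0.229, 0.4553], [-0.5094, 0.3598, -0.7817], [0.0152, -0.9045, -0.4262]]
top 472.33758511269355 472.33758511269355 315.4716776280398 196.20150200085664 [ 0.3081 -0.1079  1.3464] [[-0.0515, -0.9782, 0.201], [-0.9987, 0.0512, -0.0067], [-0.0037, -0.201, -0.9796]]
```

View pics/scene0.png

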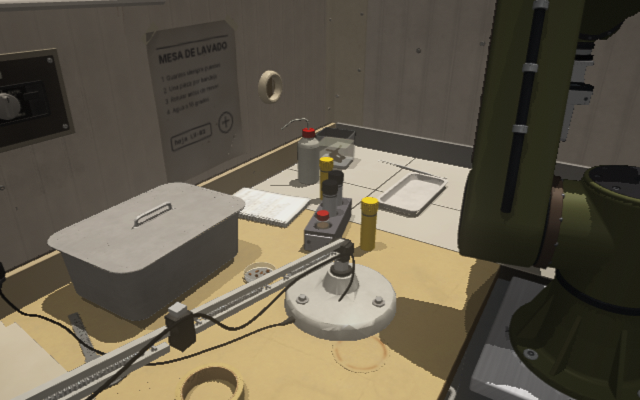

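View pics/top0.png

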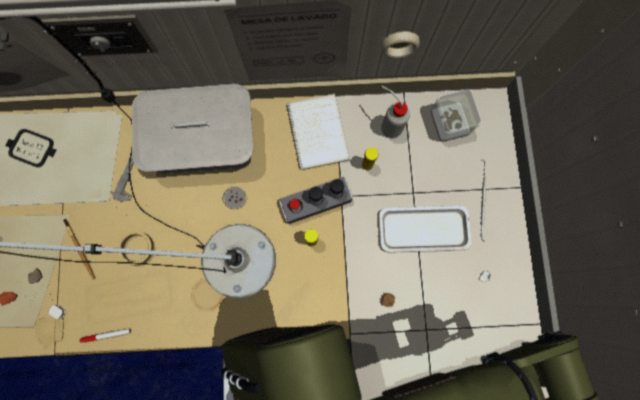

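The top view shows the rack at about (315,200), with the vial (red cap) at (295,204) and black tube caps at (316,193) and (336,186). Yellow decoys stand at (371,157) and (311,237). The tray is at (424,229) and the petri dish at about (234,198). Next I'll measure these.

```bash
cat > h.py <<'E'
import numpy as np,cv2
def pts(c):
    v,u=np.mgrid[0:400,0:640]; z=c["range_z"]
    P=np.stack([(u-c["cx"])/c["fx"]*z,(v-c["cy"])/c["fy"]*z,z],-1)
    return P@np.array(c["orientation"]).T+np.array(c["eye"])
def ray(c,u,v,z):
    d=np.array(c["orientation"])@np.array([(u-c["cx"])/c["fx"],(v-c["cy"])/c["fy"],1]); e=np.array(c["eye"])
    return e+d*(z-e[2])/d[2]
E
python3 - <<'E'
from h import *
c=dict(np.load("top0.npz")); P=pts(c); im=c["color"]
hsv=cv2.cvtColor(im,cv2.COLOR_BGR2HSV)
print("table z",np.round(P[280,320],4),P[180,380],P[180,260])
roi=np.zeros((400,640),bool); roi[120:265,230:480]=True
def comp(m,name,hs):
    n,l,st,ce=cv2.connectedComponentsWithStats((m&roi).astype(np.uint8))
    for i in range(1,n):
        if st[i,4]>15:
            q=P[l==i]; print(name,st[i],np.round(ce[i],1),"med",np.round(np.median(q,0),4),"ray",np.round(ray(c,*ce[i],hs),4))
z=P[...,2]
comp((z>.12)&(z<.145),"z.13",.13)
comp((z>.045)&(z<.055),"rack",.05)
comp((z>.07)&(z<.1),"z.082",.082)
comp((hsv[...,0]>20)&(hsv[...,0]<35)&(hsv[...,1]>200)&(hsv[...,2]>150),"yel",.12)
comp((z>.012)&(z<.025),"z.019",.019)
m=((z>.045)&(z<.055)&roi); m[:,:270]=0;m[:,360:]=0
ys,xs=np.nonzero(m); q=P[ys,xs][:,:2].astype(np.float32)
rc=cv2.minAreaRect(q); print(rc, cv2.boxPoints(rc))
E
python3 - <<'E'
import cv2
a=cv2.imread("pics/top0.png")[140:270,250:490]
cv2.imwrite("pics/top0c.png",cv2.resize(a,None,fx=3.3,fy=3.3,interpolation=cv2.INTER_CUBIC))
E
```

```text
table z [ 0.3439 -0.1176 -0.005 ] [ 0.62250776 -0.30826337  0.00126292] [ 6.41380107e-01  4.27713936e-02 -6.08575566e-04]
z.13 [230 120  23  45 909] [240.1 140.7] med [0.7228 0.0798 0.1249] ray [0.7208 0.0786 0.13  ]
z.13 [392 120  15   4  41] [398.8 121.1] med [ 0.7565 -0.354   0.1247] ray [ 0.7537 -0.353   0.13  ]
z.13 [330 179  14  14 153] [336.8 185.6] med [ 0.5834 -0.1741  0.1288] ray [ 0.5832 -0.174   0.13  ]
z.13 [309 187  14  14 153] [315.6 193.2] med [ 0.5656 -0.1172  0.1289] ray [ 0.5656 -0.1169  0.13  ]
z.13 [305 229  13  11  47] [310.3 234.1] med [ 0.4592 -0.097   0.1213] ray [ 0.4583 -0.0978  0.13  ]
z.13 [230 250   7  15  99] [232.8 257. ] med [0.4096 0.1027 0.1327] ray [0.4099 0.1034 0.13  ]
rack [383 120   8  13  18] [385.  126.7] med [ 0.7691 -0.3252  0.0506] ray [ 0.7681 -0.3279  0.05  ]
rack [437 121  10  17  28] [440.9 129.5] med [ 0.7514 -0.487   0.0509] ray [ 0.7511 -0.4879  0.05  ]
rack [ 281  177   71   45 1021] [313.8 200.9] med [ 0.5611 -0.1021  0.0493] ray [ 0.5608 -0.1115  0.05  ]
rack [237 245  15  20  59] [245. 254.] med [0.4253 0.0808 0.0493] ray [0.422
[... 1237 characters left out ...]
[440 137  17   5  21] [447.  139.3] med [ 0.731  -0.5083  0.0196] ray [ 0.7306 -0.5117  0.019 ]
z.019 [379 206  92  46 941] [425.4 228.3] med [ 0.4737 -0.4243  0.0175] ray [ 0.4718 -0.4228  0.019 ]
z.019 [239 224  13   3  16] [244.9 224.7] med [0.5076 0.0862 0.0219] ray [0.5085 0.0871 0.019 ]
z.019 [258 229  11  11  18] [263.6 234.6] med [0.4745 0.032  0.0214] ray [0.4777 0.0348 0.019 ]
z.019 [269 240   7  25  35] [273.1 253.2] med [0.424  0.0095 0.0215] ray [0.4238 0.0099 0.019 ]
((0.5285810828208923, -0.1292298436164856), (0.1524994671344757, 0.19493094086647034), 16.59452247619629) [[ 0.4276713  -0.0576005 ]
 [ 0.483343   -0.24441254]
 [ 0.62949085 -0.20085919]
 [ 0.57381916 -0.01404715]]
```

View pics/top0c.png

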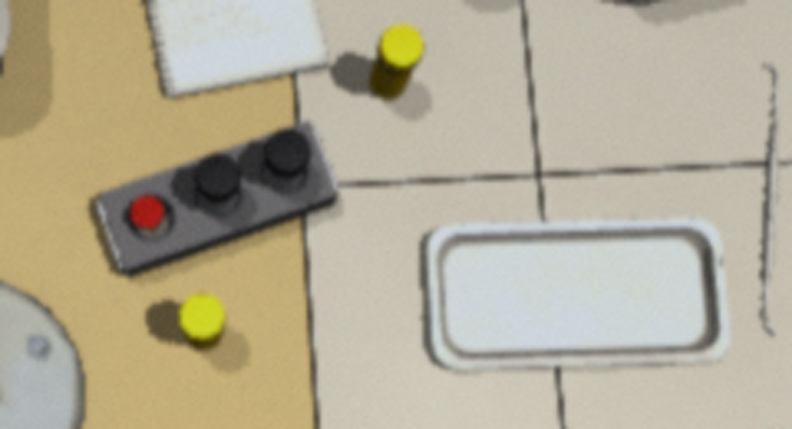

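```bash
cat > go.py <<'E'
import sys,numpy as np
from scipy.spatial.transform import Rotation as R
from workcell import r
# go.py x y z yaw_of_tool_x_deg [tilt about tool x deg] : TCP target -> units
a=[float(v) for v in sys.argv[1:]]
s=r.read_state(); R0=np.array(s["tcp_rot"]); p0=np.array(s["tcp_pos"])
t=np.radians(a[3]); x=np.array([np.cos(t),np.sin(t),0]); z=np.array([0,0,-1.]); Rt=np.stack([x,np.cross(z,x),z],1)
if len(a)>4: Rt=Rt@R.from_rotvec([np.radians(a[4]),0,0]).as_matrix()
print("shift",np.round(R0.T@(np.array(a[:3])-p0)/.3,3),"turn",np.round(R.from_matrix(R0.T@Rt).as_rotvec(degrees=True)/30,3))
print("q",np.round(s["qpos"],3),"t",s["t"],"F",np.round(s["wrist_force"],2),"gap",s["finger_gap"])
E
python3 go.py .583 -.174 .2 107.2
```

```text
shift [ 1.711 -0.744 -0.084] turn [-1.000e-03 -2.000e-03 -3.045e+00]
q [-1.361  0.3    1.521  0.     1.321 -0.067] t 0.1 F [ 0.39 -0.57 -0.59] gap 0.09441141839241782
```

```bash
python3 -m crank '[0.3,-0.12,-0.1,0,0,-0.25, 0.6,-0.25,-0.1,0,0,-0.5, 0.8,-0.35,-0.1,0,0,-0.75, 0.85,-0.37,-0.1,0,0,-1, 0.85,-0.37,-0.1,0,0,-1, 0.85,-0.37,-0.1,0,0,-1, 0.85,-0.37,-0.1,0,0,-1, 0.85,-0.37,-0.1,0,0,-1]' 1; python3 go.py .583 -.174 .2 107.2
```

```text
t: 0.77
tcp_pos: [0.3685, -0.3495, 0.2053]
tcp_rot: [[0.693, 0.721, 0.001], [0.721, -0.693, 0.0], [0.001, 0.0, -1.0]]
wrist_force: [0.3, -0.4, -0.4]
finger_gap: 0.0943
shift [0.917 0.11  0.018] turn [ 1.000e-03 -1.000e-03 -2.036e+00]
q [-8.320e-01  1.820e-01  1.596e+00  1.000e-03  1.363e+00 -6.600e-02] t 0.7667 F [ 0.27 -0.38 -0.37] gap 0.09427976135863933
```

```bash
python3 -m crank '[0.15,0.02,0,0,0,-0.25, 0.3,0.04,0,0,0,-0.5, 0.45,0.06,0,0,0,-0.75, 0.6,0.08,0,0,0,-1, 0.7,0.08,0,0,0,-1, 0.7,0.08,0,0,0,-1, 0.7,0.08,0,0,0,-1, 0.7,0.08,0,0,0,-1]' ; python3 go.py .583 -.174 .2 107.2
```

```text
t: 1.43
tcp_pos: [0.5282, -0.219, 0.2046]
tcp_rot: [[0.244, 0.97, -0.001], [0.97, -0.244, 0.0], [-0.0, -0.001, -1.0]]
wrist_force: [-0.1, -0.2, 0.7]
finger_gap: 0.0943
shift [0.19  0.14  0.015] turn [-0.002 -0.    -1.045]
q [-0.457  0.329  1.414 -0.     1.399 -0.21 ] t 1.4333 F [-0.08 -0.23  0.71] gap 0.0942680326535104
```

```bash
python3 -m crank '[0.05,0.035,0,0,0,-0.25, 0.1,0.07,0,0,0,-0.5, 0.15,0.1,0,0,0,-0.75, 0.19,0.14,0.015,0,0,-1, 0.19,0.14,0.015,0,0,-1, 0.19,0.14,0.015,0,0,-1, 0.19,0.14,0.015,0,0,-1, 0.19,0.14,0.015,0,0,-1]' ; python3 go.py .583 -.174 .066 107.2
python3 - <<'E'
from workcell import vision
import cv2,numpy as np
from h import *
c=vision.camera("wrist"); cv2.imwrite("pics/w1.png",c["color"])
P=pts(c); z=P[...,2]
m=(z>.122)&(z<.138)
n,l,st,ce=cv2.connectedComponentsWithStats(m.astype(np.uint8))
for i in range(1,n):
    if st[i,4]>60: print(st[i],ce[i].round(),np.round(np.median(P[l==i],0),4),np.round(ray(c,*ce[i],.13),4))
E
```

```text
t: 2.1
tcp_pos: [0.5826, -0.1748, 0.2009]
tcp_rot: [[-0.269, 0.963, 0.0], [0.963, 0.269, -0.0], [-0.0, 0.0, -1.0]]
wrist_force: [0.1, 0.2, -0.6]
finger_gap: 0.094
shift [0.002 0.002 0.45 ] turn [ 0.     0.001 -0.052]
q [-0.352  0.414  1.307 -0.     1.42  -0.624] t 2.1 F [ 0.09  0.21 -0.63] gap 0.09403855043886838
[ 298  100   47   48 1644] [321. 123.] [ 0.5644 -0.1145  0.1296] [ 0.5644 -0.1145  0.13  ]
[ 301  173   44   44 1449] [322. 195.] [ 0.5814 -0.1711  0.1296] [ 0.5813 -0.1709  0.13  ]
[429 380  46  20 658] [453. 391.] [ 0.765  -0.3339  0.1273] [ 0.7636 -0.3329  0.13  ]
```

View pics/w1.png

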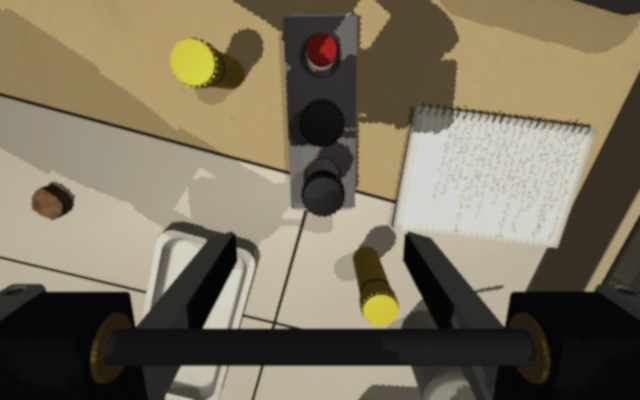

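Wrist view: the end tube is at (322,195), the middle tube at (321,123) and the vial at (321,50). The row is lined up with the tool, so I'm descending on the end tube.

```bash
python3 -m crank '[0.008,0,0.08,0,0,-0.05, 0.008,0,0.16,0,0,-0.05, 0.008,0,0.24,0,0,-0.05, 0.008,0,0.32,0,0,-0.05, 0.008,0,0.38,0,0,-0.05, 0.008,0,0.42,0,0,-0.05, 0.008,0,0.45,0,0,-0.05, 0.008,0,0.45,0,0,-0.05, 0.008,0,0.45,0,0,-0.05]'  1
python3 -m crank '[0,0,0,0,0,0,0,0,0,0,0,0,0,0,0,0,0,0,0,0,0,0,0,0,0,0,0,0,0,0,0,0,0,0,0,0,0,0,0,0,0,0,0,0,0,0,0,0,0,0,0,0,0,0,0,0,0,0,0,0]' 0.2 30
for i in 1 2 3 4 5; do python3 go.py .582 -.1725 .066 107.2|tail -1; python3 -m crank '[0,0,0,0,0,0]'|grep force;  done
```

```text
t: 2.9
tcp_pos: [0.5829, -0.1716, 0.0662]
tcp_rot: [[-0.298, 0.955, 0.001], [0.955, 0.298, -0.0], [-0.0, 0.001, -1.0]]
wrist_force: [0.6, 0.1, -0.3]
finger_gap: 0.0939
t: 3.73
tcp_pos: [0.5828, -0.1713, 0.0656]
tcp_rot: [[-0.298, 0.954, 0.0], [0.954, 0.298, 0.0], [-0.0, 0.0, -1.0]]
wrist_force: [0.7, -0.1, -0.0]
finger_gap: 0.0351
q [-0.346  0.531  1.462  0.     1.149 -0.649] t 3.7333 F [ 0.72 -0.09 -0.04] gap 0.03510924401226055
wrist_force: [0.1, 1.2, -1.1]
q [-0.346  0.531  1.462  0.     1.149 -0.649] t 3.8167 F [ 0.13  1.22 -1.1 ] gap 0.035805619993066584
wrist_force: [-0.5, -0.2, -0.5]
q [-0.346  0.531  1.462  0.     1.149 -0.649] t 3.9 F [-0.53 -0.16 -0.51] gap 0.035385316324121646
wrist_force: [-0.1, 0.1, 0.9]
q [-0.346  0.531  1.462  0.     1.149 -0.649] t 3.9833 F [-0.12  0.09  0.93] gap 0.035553994776440695
wrist_force: [-0.7, 0.3, -1.0]
q [-0.346  0.531  1.462  0.     1.149 -0.649] t 4.0667 F [-0.7   0.28 -1.04] gap 0.035442743062453125
wrist_force: [1.0, 0.0, -0.4]
```

```bash
python3 -m crank '[0,0,-0.01,0,0,0,0,0,-0.02,0,0,0,0,0,-0.03,0,0,0,0,0,-0.04,0,0,0,0,0,-0.05,0,0,0,0,0,-0.06,0,0,0,0,0,-0.07,0,0,0,0,0,-0.07,0,0,0,0,0,-0.07,0,0,0]'  0 40
for i in 1 2 3 4 5 6 7 8 9 10 11 12; do python3 -m crank '[0,0,0,0,0,0]'|grep force;  done; python3 go.py .582 -.1725 .066 107.2
```

```text
t: 4.9
tcp_pos: [0.5828, -0.1713, 0.0867]
tcp_rot: [[-0.298, 0.954, 0.0], [0.954, 0.298, -0.0], [-0.0, 0.0, -1.0]]
wrist_force: [-0.6, -0.6, -4.0]
finger_gap: 0.0355
wrist_force: [-0.0, 0.3, -3.4]
wrist_force: [0.4, 0.3, -2.7]
wrist_force: [-0.2, 0.5, -3.3]
wrist_force: [-0.0, -0.3, -3.2]
wrist_force: [0.1, 0.0, -3.7]
wrist_force: [-0.4, -0.5, -4.1]
wrist_force: [-0.1, 0.4, -3.6]
wrist_force: [-0.1, -0.3, -3.9]
wrist_force: [0.5, 0.0, -2.7]
wrist_force: [0.0, 0.7, -2.7]
wrist_force: [0.4, 0.4, -3.5]
wrist_force: [-0.2, 0.9, -2.5]
shift [-0.003 -0.004  0.069] turn [0.    0.    0.005]
q [-0.346  0.507  1.445 -0.     1.19  -0.649] t 5.9 F [-0.16  0.88 -2.46] gap 0.03566804187193262
```

The mean is about -3.3 N against a baseline of about -0.3 N, so roughly 300 g: this is the heavy tube. I'll draw it out and check the weight again once it hangs free.

```bash
python3 -m crank '[0,0,-0.03,0,0,0,0,0,-0.07,0,0,0,0,0,-0.12,0,0,0,0,0,-0.18,0,0,0,0,0,-0.24,0,0,0,0,0,-0.3,0,0,0,0,0,-0.36,0,0,0,0,0,-0.41,0,0,0,0,0,-0.45,0,0,0,0,0,-0.45,0,0,0]'  0 50
for i in 1 2 3 4 5 6 7 8 9 10; do python3 -m crank '[0,0,0,0,0,0]'|grep force;  done; python3 go.py .472 -.422 .222 48
python3 - <<'E'
from workcell import vision
import cv2
c=vision.camera("scene"); cv2.imwrite("pics/s2.png",c["color"])
E
```

```text
t: 6.73
tcp_pos: [0.5836, -0.1716, 0.2257]
tcp_rot: [[-0.298, 0.954, 0.005], [0.954, 0.298, -0.002], [-0.003, 0.004, -1.0]]
wrist_force: [-1.4, -0.1, -2.0]
finger_gap: 0.035
wrist_force: [-0.3, 0.3, -4.4]
wrist_force: [0.1, -0.8, -3.2]
wrist_force: [0.2, -0.5, -3.8]
wrist_force: [-0.1, 0.4, -3.2]
wrist_force: [-0.9, -1.1, -3.9]
wrist_force: [0.2, 0.3, -3.9]
wrist_force: [0.3, 0.1, -2.9]
wrist_force: [0.5, -0.4, -3.6]
wrist_force: [0.1, -0.1, -3.4]
wrist_force: [0.4, 0.2, -3.0]
shift [-0.688 -0.602 -0.002] turn [-0.    -0.     1.979]
q [-0.346  0.402  1.278  0.     1.462 -0.649] t 7.5667 F [ 0.44  0.25 -2.99] gap 0.035205678284243286
```

View pics/s2.png

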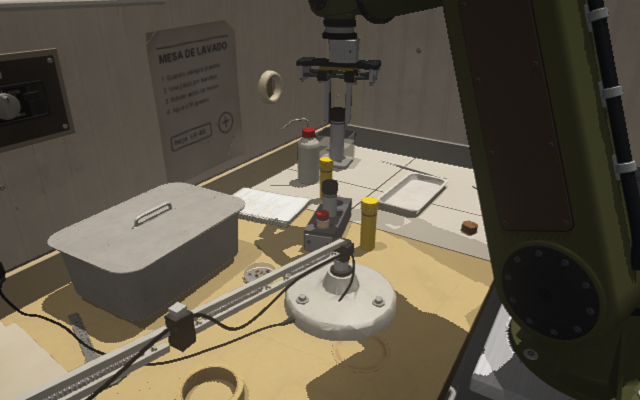

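Hanging free it reads about -3.5 N, so it is the heavy one. The scene view shows it clear of the rack, hanging at about (338,135), with the other tube still in the rack at (330,195). Next I carry it over the tray.

```bash
python3 -m crank '[-0.02,-0.02,0,0,0,0.08,-0.06,-0.05,0,0,0,0.2,-0.1,-0.09,0,0,0,0.32,-0.15,-0.13,0,0,0,0.45,-0.2,-0.17,0,0,0,0.6,-0.25,-0.21,0,0,0,0.75,-0.29,-0.25,0,0,0,0.87,-0.32,-0.28,0,0,0,0.95,-0.34,-0.3,0,0,0,1,-0.34,-0.3,0,0,0,1]'; python3 go.py .472 -.422 .222 48
```

```text
t: 8.45
tcp_pos: [0.5266, -0.2966, 0.2216]
tcp_rot: [[0.221, 0.975, -0.0], [0.975, -0.221, -0.0], [-0.0, -0.0, -1.0]]
wrist_force: [0.1, -0.4, -3.5]
finger_gap: 0.0352
shift [-0.448 -0.085 -0.001] turn [0.    0.    0.975]
q [-0.573  0.395  1.287 -0.     1.46  -0.351] t 8.45 F [ 0.15 -0.42 -3.49] gap 0.03517970702875214
```

```bash
python3 -m crank '[-0.02,-0.005,0,0,0,0.08,-0.06,-0.01,0,0,0,0.2,-0.11,-0.02,0,0,0,0.32,-0.17,-0.03,0,0,0,0.45,-0.24,-0.04,0,0,0,0.6,-0.31,-0.06,0,0,0,0.75,-0.37,-0.07,0,0,0,0.87,-0.42,-0.08,0,0,0,0.95,-0.45,-0.085,0,0,0,0.98,-0.45,-0.085,0,0,0,0.98]'; python3 go.py .474 -.424 .2 48 -22
python3 - <<'E'
from workcell import vision
import cv2,numpy as np
c=vision.camera("top"); cv2.imwrite("pics/t3.png",c["color"])
E
```

```text
t: 9.28
tcp_pos: [0.4724, -0.4226, 0.2213]
tcp_rot: [[0.67, 0.742, -0.0], [0.742, -0.67, 0.0], [-0.0, -0.0, -1.0]]
wrist_force: [-0.3, 1.5, -3.1]
finger_gap: 0.0355
shift [-0.     0.007  0.071] turn [-0.734  0.001 -0.002]
q [-0.787  0.465  1.189 -0.     1.488 -0.053] t 9.2833 F [-0.31  1.55 -3.08] gap 0.035485762702574405
```

View pics/t3.png

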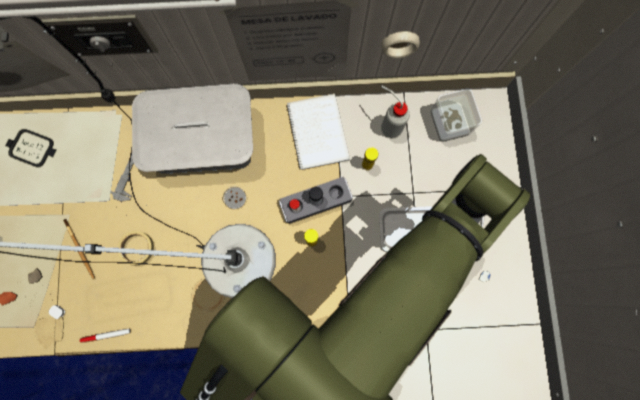

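The rack still shows the vial at (295,204) and the light tube at (316,193), with the end hole empty at (336,190). Now the tilt.

```bash
python3 -m crank '[0,0,0,-0.05,0,0,0,0,0,-0.13,0,0,0,0,0.01,-0.22,0,0,0,0,0.02,-0.32,0,0,0,0,0.03,-0.43,0,0,0,0,0.04,-0.54,0,0,0,0,0.05,-0.63,0,0,0,0,0.06,-0.7,0,0,0,0.007,0.07,-0.75,0,0,0,0.007,0.07,-0.75,0,0]'; python3 go.py .474 -.424 .167 48 -45
```

```text
t: 10.17
tcp_pos: [0.4745, -0.4213, 0.1998]
tcp_rot: [[0.668, 0.688, 0.285], [0.744, -0.617, -0.255], [-0.0, 0.382, -0.924]]
wrist_force: [-0.4, 0.7, -3.4]
finger_gap: 0.0347
shift [-0.008 -0.038  0.103] turn [-0.751 -0.002  0.003]
q [-0.796  0.23   1.604  0.031  0.916 -0.079] t 10.1667 F [-0.4   0.72 -3.45] gap 0.03470314940612812
```

```bash
python3 -m crank '[0,0,0,-0.05,0,0,0,0,0.01,-0.13,0,0,0,-0.01,0.02,-0.22,0,0,0,-0.01,0.035,-0.32,0,0,-0.002,-0.015,0.05,-0.43,0,0,-0.004,-0.02,0.065,-0.54,0,0,-0.006,-0.025,0.08,-0.63,0,0,-0.008,-0.032,0.095,-0.7,0,0,-0.008,-0.038,0.103,-0.75,0,0,-0.008,-0.038,0.103,-0.75,0,0]';python3 -m crank '[0,0,0,0,0,0,0,0,0,0,0,0,0,0,0,0,0,0,0,0,0,0,0,0]'; python3 go.py .474 -.424 .167 48 -45
python3 - <<'E'
from workcell import vision
import cv2,numpy as np
for n in ("top","scene","wrist"):
    c=vision.camera(n); cv2.imwrite(f"pics/{n}4.png",c["color"]); np.savez(f"{n}4.npz",**c)
E
```

```text
t: 11.0
tcp_pos: [0.4736, -0.4242, 0.166]
tcp_rot: [[0.668, 0.527, 0.525], [0.744, -0.474, -0.471], [0.0, 0.705, -0.709]]
wrist_force: [-0.3, -0.3, -4.3]
finger_gap: 0.0352
t: 11.33
tcp_pos: [0.4741, -0.4258, 0.1681]
tcp_rot: [[0.669, 0.525, 0.525], [0.743, -0.473, -0.473], [-0.0, 0.707, -0.707]]
wrist_force: [-0.0, 0.1, -2.8]
finger_gap: 0.0354
shift [ 0.004 -0.006 -0.   ] turn [ 0.  0. -0.]
q [-0.817  0.134  1.964  0.227  0.266 -0.279] t 11.3333 F [-0.02  0.05 -2.82] gap 0.03540184479227113
```

View pics/scene4.png

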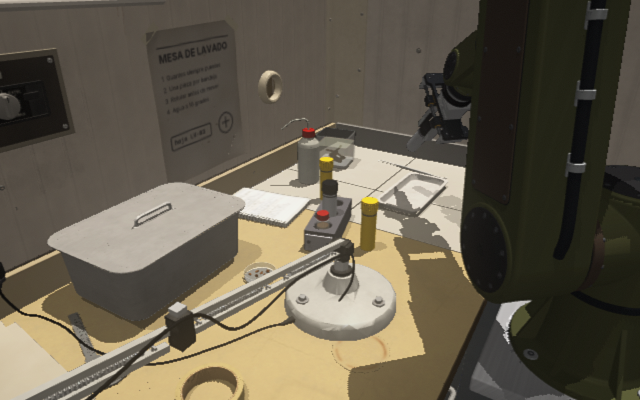

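View pics/wrist4.png

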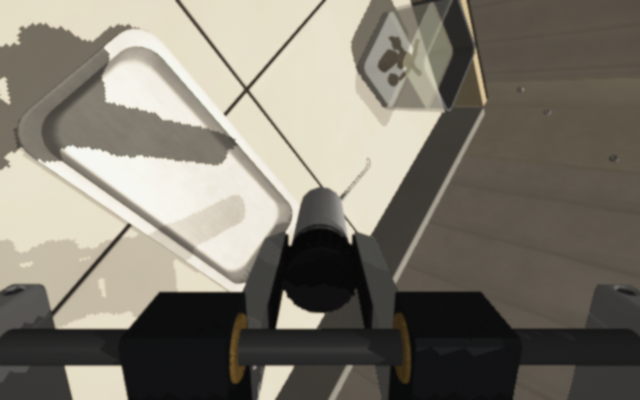

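View pics/top4.png

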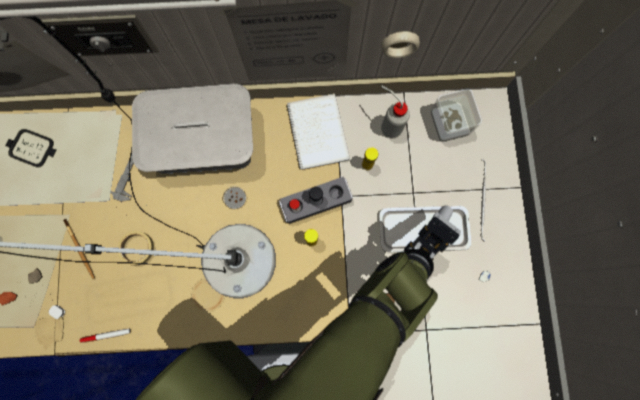

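```bash
python3 - <<'E'
from h import *
from workcell import r
s=r.read_state(); Rm=np.array(s["tcp_rot"]); p=np.array(s["tcp_pos"])
print("expected mid",np.round(p-.0043*Rm[:,2],4),"bottom",np.round(p+.0557*Rm[:,2],4))
for n in("wrist","top"):
    c=dict(np.load(n+"4.npz")); L=(pts(c)-p)@Rm
    m=(np.abs(L[...,0])<.03)&(np.abs(L[...,1])<.03)&(L[...,2]>.004)&(L[...,2]<.065)&(c["range_z"]>0)
    q=L[m]; print(n,len(q),"tool z max",np.percentile(q[:,2],[50,90,98]).round(4))
    for a,b in((.005,.02),(.02,.035),(.035,.05)):
        k=q[(q[:,2]>a)&(q[:,2]<b)]
        if len(k)>5:
            A=np.c_[2*k[:,:2],np.ones(len(k))]; f=np.linalg.lstsq(A,(k[:,:2]**2).sum(1),rcond=None)[0]
            print(a,len(k),"circle centre",f[:2].round(4),"r",np.sqrt(f[2]+f[0]**2+f[1]**2).round(4))
c=dict(np.load("top4.npz"));P=pts(c)
for u,v in((316,193),(295,204)): print(np.round(np.median(P[v-3:v+4,u-3:u+4].reshape(-1,3),0),4))
E
```

```text
expected mid [ 0.4716 -0.4237  0.1709] bottom [ 0.5031 -0.4521  0.1284]
wrist 721 tool z max [0.0244 0.0451 0.0499]
0.005 270 circle centre [-0.0036 -0.0012] r 0.0167
0.02 225 circle centre [-0.0036 -0.0011] r 0.0167
0.035 188 circle centre [-0.0035 -0.0009] r 0.0167
top 120 tool z max [0.0281 0.049  0.0522]
0.005 34 circle centre [-0.0031  0.0021] r 0.0158
0.02 39 circle centre [-0.0026  0.0023] r 0.0155
0.035 38 circle centre [-0.003   0.0021] r 0.0159
[ 0.5663 -0.1182  0.1297]
[ 0.5492 -0.0597  0.0809]
```

```bash
python3 -m crank '[0,0,0,0,0,0,0,0,0,0,0,0,0,0,0,0,0,0,0,0,0,0,0,0,0,0,0,0,0,0,0,0,0,0,0,0]'; python3 -c "
from workcell import r
print(r.read_state()['qd']); print(r.finish_job())"
```

```text
t: 11.98
tcp_pos: [0.4737, -0.4257, 0.1676]
tcp_rot: [[0.67, 0.525, 0.525], [0.743, -0.474, -0.473], [-0.0, 0.707, -0.707]]
wrist_force: [0.6, 0.4, -3.6]
finger_gap: 0.0354
[ 1.27987281e-05 -5.83650680e-04 -1.68993068e-03 -1.28697242e-03
  9.86112872e-04 -5.58281265e-04]
the job is handed in; nothing more can be done
None
```

I handed the job in at about 12 s with the heavier tube held still over the tray middle, tipped 45° with its cap the higher end.

- **Which tube:** I lifted the tube in the −y end hole first. It read about 3.0 N partly lifted and about 3.5 N hanging free, so roughly 300–360 g. That is far above the light tube's 1.2 N at most, so I never touched or lifted the other one.
- **Final hold:** I drew the tube straight up and carried it over the tray. Its middle is computed at about (0.472, −0.424, 0.171), against a tray centre measured at (0.472, −0.422). The arm was at rest and the grip was set to 50 N.
- **Last checks:** The depth data shows the tube's axis in line with the tool. It sits about 3–4 mm off the tool centre line sideways. The wrist and top cameras differ by about 3 mm across the jaws, which is close to calibration error. The light tube's top (0.130 m) and the vial's top (0.081 m) are at the same heights as at the start. The petri dish was not approached. No check failed.

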